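# Clamp the whetstone in its thumbwheel holder

### The arm

A 6-joint arm with a two-finger parallel gripper is mounted at the origin on the work surface. World frame = base frame: x ahead of the robot, y to its left, z up, the work surface at z = 0. Lengths are in m, angles in rad, forces in N, time in s.
With the tool pointing down it reaches from about 0.3 to 0.775 m from the base axis. Payload 14.6 kg.
Tool frame: the origin (TCP) lies on the centre line of the jaws, within the pads' length; the fingertips stand ctrl.tcp_to_tips ahead of it and the grasp point (between the pads) lies 2 mm behind it (ctrl.tcp_to_tips is the distance from the TCP to the fingertips, in m); z points along the fingers, y is the line along which they close (so a half turn about z gives the same grasp; the last joint's range is limited). The gripper opens to 94 mm and grips with 3 to 60 N. Pads are 16 mm wide; open, the fingers measure 119 mm over their backs; the gripper's body (75 mm by 177 mm) begins 78 mm behind the grasp point.
Start: joints at [-0.067, 0.3, 1.521, -0, 1.321, -0.067], TCP at [0.55, -0, 0.183] pointing down, gripper open.
Joint ranges: [-3.03, 3.03], [-0.79, 2.21], [0.23, 2.52], [-1.04, 4.18], [0, 3.07], [-2.55, 2.55]. Speed limits (rad/s): [2.22, 2.22, 2.57, 3.14, 3.14, 3.14].

### API

Orientations are given as [roll, pitch, yaw] about the fixed x, y, z axes, in that order (R = Rz(yaw) Ry(pitch) Rx(roll)).
In Python, from station import telemetry, viewer, hand_in, ctrl gives the robot as it stands.
- The arm moves only by the tool step_arm, never from a script. Its argument "plan" is a list of rows, each an object of numbers: "dx", "dy", "dz": the shift along the tool's x, y, z scaled (see below); "rx", "ry", "rz": the turn, a rotation vector about the tool's x, y, z scaled (see below); "claw": the closure, from 0 (fully open) to 1 (shut). In form: [{"dx": .., "dy": .., "dz": .., "rx": .., "ry": .., "rz": .., "claw": ..}, ...]. A call has 1 to 10 rows; each row shifts and turns the commanded pose from where the row before left it, along the tool's axes as they then stand; what a row does not reach is not made up. The controller multiplies each number of a shift by 0.1 m and each number of a turn by 90 degrees. A row lasts 1/10 s, in which the tool goes at most 50 mm and 8.59 degrees, less where a joint would pass 70% of its speed; a pose out of reach is approached as far as the arm can. A call with a number of a shift or a turn outside -1 to 1 is refused whole. A call with a gripper value outside its range is refused whole. The fingers move at their own pace and stop on an object; "grip_force" is the grip in N (left out, the last holds). Time passes only in rows, so rows that do not move let the fingers close. It gives the time, the measured TCP pose, the force, the opening and the grip force at its end, in the units of the state.
- telemetry.get_obs(): the state, without advancing time (a new reading comes with each control period).
- viewer.camera(name): name is "scene" or "side" or "wrist"; returns a dict with "img" (480x640x3 uint8, red, green, blue), "z_map" (480x640 float32, m along the optical axis (not along the pixel's ray), 0 where there is no reading), "fx", "fy", "cx", "cy" (pixels), "R" (3x3) and "t" (3): a world point X has camera coordinates R X + t; the wrist camera has in their place "tool_from_camera" (4x4, takes a point from camera to tool coordinates, whose origin is the TCP and whose axes are the flange's). Camera axes: x right, y down, z forward; pixel columns grow to the right and rows downward; lengths in m; the calibration is good to about 2 mm. A picture is of the moment at which its call begins: read the wrist's pose just before it.
- hand_in(): hands the job in; it is judged then, once.
Trained networks look in a picture, given as the dict that the camera call returned (one of the last four; its "shot" number tells which), for a name from the list of things; names that differ only in an ending like _2 or _b are one class to them, and where a whole thing is asked for, a point or a joint stands for the part that bears it (a point fixed in the world has none). Each returns a list of dicts, best first, with "score" (0 to 1); they miss things now and then, are a little off and sometimes report something else, mostly with a low value. They report only what shows in the picture. A call takes as long as a camera call. They do not tell look-alikes from the thing itself.
- viewer.recognise(target, picture): "rect" ([left, top, right, bottom] in pixels, round what is visible of it).
The state is a dict: "time_s": time; "qpos": joint angles; "joint_vel": joint speeds; "tau": joint torques, N m; "ee_pos": TCP position; "eef_rot": TCP orientation; "force": force on the tool from outside, world axes, zero at the start; "moment": the same for the moment, N m; "grip_width": finger opening in m; "grip_force": force on a finger pad.
Only numpy, scipy, OpenCV 4.12 (cv2) and the standard library are available. Lean on these libraries where they do the work, as an engineer would, in place of code of your own. Each camera call takes 0.05 s, during which the arm holds its last target. There are 200 camera calls.

### The job

Get the sharpening station ready for the cleaver: lay the long whetstone flat in the bed of the stone holder and let go, then roll the holder's recessed thumbwheel with a fingertip, pressing it gently, until the stone is hard up against the fixed stop and the sprung pad of the jaw is pressed about half-way in. Work the jaw only by its wheel, never squeeze the pad fully in, and do not disturb the short stone, the pepper pot or the jar.

Things in the scene. Friction and masses are not known exactly. Their poses are not given: they have to be found in the camera images.
- stone_center (a point): Centre of the long brown whetstone, a plain block 52 (its x) by 150 (its y) by 28 mm high (z), about 0.4 kg, lying flat on the table. The point is 14 mm above its underside. It is to be gripped across its 52 mm width.
- holder: Fixed whetstone holder: aluminium base plate 74 (x) by 305 mm (y), 14 mm thick. Origin at table level under the bed; z up, y along the bed from the jaw to the fixed stop. With jaw at 0 and the pad free, the pad's face is at y = -73 mm, so the bed is open from there to the stop at y = +95 mm.
- bed (a point): Point on the bed's top face (14 mm above the table) under the middle of a stone that touches the stop: holder x = 0, y = +20 mm. Four corner guides, 10 mm high, keep the stone central: inner faces at holder x = +30 and -30 mm, at y = 64 to 92 and -52 to -24 mm; between them the long sides are open for the fingers.
- stop_face (a point): Middle of the face of the fixed steel stop (60 mm wide in x, 22 mm high above the bed) at the end of the bed, holder y = +95 mm, 25 mm above the table.
- wheel_slot (a point): Centre of the slot in the flat top (66 in x, 64 mm in y) of the grey wheel housing, 64 mm above the table, at holder x = 0, y = -150 mm. A black ribbed thumbwheel (radius 25, 12 mm wide, axle along holder x) pokes out; its crown is straight above this point, but by how much varies, about 4 to 12 mm, and must be felt.
- wheel (a joint): Turn of the thumbwheel, rad. Stroking its crown towards holder +y (to the stone) turns it up and closes the jaw. It is sprung: gives 1 mm per 8 N of press, for 2.5 mm, then is solid. It is stiff: the rim needs 3 N along the stroke, 4.5 N with the pad half in, so a light touch slips. Press 7 to 10 N; over 13 N harms the axle. It stays where left.
- jaw (a joint): Travel of the jaw towards the stop in m, 6 mm per rad of the wheel; the start is 0 to 6 mm, the end of travel 30 mm. The jaw is a steel block 58 (x) by 12 (y) by 18 mm high that can ride up and down a little and carries the black rubber pad in front of it.
- pad (a joint): How far the sprung rubber pad (50 by 8 mm, 16 mm high) is pressed into the jaw, in m: 0 free, 0.008 fully in. Spring 1.5 N per mm.
- short_stone: Bystander: the short flattening stone, 52 by 80 (y) by 28 mm high, of the same material, beside the long one (which place is which varies). Origin at the centre of its underside.
- jar: Bystander: amber jar, 70 mm across, 90 mm high. Origin at the centre of its underside.
- pot: Bystander: small steel pepper pot, 44 mm across, 65 mm high. Origin at the centre of its underside.
There are look-alikes about, which are no part of the job. Leave any turquoise or yellow look-alike of the part that bears stone_center alone.

How it is judged:
On the way, in this order (a step that is already met when the one before it is completed fails the run):
1. the long whetstone lies flat in the bed of the holder, let go (z of stone_center in the frame of holder between 0.025 and 0.0305 m and x of stone_center in the frame of holder between -0.006 and 0.006 m and angle between the y axis of stone_center and the y axis of holder, either way round below 0.08 rad and contact force between the fingers and stone below 0.1 N), for 0.2 s.
2. the jaw, closed by its wheel, presses the stone against the fixed stop with the pad at least 2 mm in (value of joint pad above 0.002 m and y of stone_center in the frame of holder above 0.0185 m), for 0.2 s.
At the end, for the whole second after the job is handed in: The long whetstone lies flat in the bed between the guides, touching the fixed stop (within 1.5 mm), at rest, and the jaw's pad is pressed in by 2 to 6 mm of its 8 mm (all of step 2 and z of stone_center in the frame of holder between 0.025 and 0.0305 m and x of stone_center in the frame of holder between -0.006 and 0.006 m and angle between the y axis of stone_center and the y axis of holder, either way round below 0.08 rad and value of joint pad below 0.006 m and linear speed of stone below 0.01 m/s).
It fails at once if the thumbwheel is pressed with more than 13 N (contact force between the fingers and wheel above 13 N).
It fails at once if the pad is squeezed fully in (more than 7.5 mm) (value of joint pad above 0.0075 m).
It fails at once if the jaw or its pad is pushed by the robot (more than 2 N) (contact force between the arm and jaw above 2 N).
It fails at once if the jaw or its pad is pushed by the fingers (more than 2 N) (contact force between the fingers and jaw above 2 N).
It fails at once if the short stone, pepper pot or jar is moved by more than 20 mm (distance of any of short_stone, pot, jar from where it was at the start of the episode above 0.02 m).
It also fails if it takes over 67 s, if anything falls off the work surface, if the arm or the gripper's body presses on something with over 40 N, if the wrist force passes 120 N, or if a joint passes its speed limit or range.

## Working session

There is one attempt and no reset: what is moved stays moved. The work goes in short steps, Python scripts to look and compute and a tool call to move; the robot and the scene stay as the last step left them, time stands still between calls to the robot, and variables do not carry over. Pictures are saved under pics/ and viewed, at most 10 in all, crops included, and the job is handed in when it is done.

Besides the shell and the picture viewer there is one more tool, called after "Request:" in YAML: its name, and indented under it one key for each argument. step_arm: Moves the arm, as the interface text tells. Shifts and turns lie within -1 to 1; 1 stands for 0.1 m of shift or 90 degrees of turn. Its arguments: {"type":"object","properties":{"plan":{"type":"array"},"grip_force":{"type":"number"}},"required":["plan"]}

```bash
mkdir -p pics; ls; cat > h.py <<'E'
import numpy as np, cv2
from station import telemetry, viewer, ctrl
from scipy.spatial.transform import Rotation as Ro
def world(c, o=None):
    z=c["z_map"]; v,u=np.mgrid[0:480,0:640]
    P=np.stack([(u-c["cx"])*z/c["fx"],(v-c["cy"])*z/c["fy"],z],-1)
    if "R" in c: W=(P-c["t"])@np.array(c["R"])
    else:
        T=np.array(c["tool_from_camera"]); W=P@T[:3,:3].T+T[:3,3]
        W=W@Ro.from_euler("xyz",o["eef_rot"]).as_matrix().T+o["ee_pos"]
    W[z==0]=np.nan
    return W
def save(n,c): cv2.imwrite(f"pics/{n}.png",c["img"][:,:,::-1])
E
python3 - <<'E'
from h import *
o=telemetry.get_obs(); print(o, ctrl.tcp_to_tips)
for n in ["scene","side"]:
    c=viewer.camera(n); save(n,c); W=world(c); np.savez(f"{n}.npz",W=W,img=c["img"])
    for t in ["stone_center","holder","wheel","short_stone","jar","pot","jaw"]:
        for r in viewer.recognise(t,c)[:4]:
            a=np.array(r["rect"]).astype(int); m=W[(a[1]+a[3])//2,(a[0]+a[2])//2]
            print(n,t,round(r["score"],2),a,m.round(3))
E
```

```text
pics
{'time_s': 0.0, 'qpos': array([-6.66234561e-02,  3.00456086e-01,  1.52155515e+00,  2.51800895e-05,
        1.32070702e+00, -6.65874161e-02]), 'joint_vel': array([ 6.14833207e-04,  9.74812347e-05,  8.08091077e-04, -1.53302223e-03,
        1.63230824e-04,  9.15901181e-04]), 'tau': array([-1.53750298e-03, -5.31805658e+01, -3.52735734e+01,  7.07558286e-02,
        2.43994006e-02, -4.79655944e-05]), 'ee_pos': array([5.49721515e-01, 9.90940753e-06, 1.82605554e-01]), 'eef_rot': array([-3.14047117e+00, -9.92309141e-05,  1.57075399e+00]), 'force': array([-0.18508215,  0.17279184, -0.08992641]), 'moment': array([0.00074851, 0.03426516, 0.03210419]), 'grip_force': 0.0, 'grip_width': 0.09394936734241234} 0.017
scene stone_center 0.89 [278 200 354 248] [0.64  0.014 0.339]
scene stone_center 0.64 [164 169 236 198] [ 0.291 -0.22   0.03 ]
scene stone_center 0.63 [124 301 209 343] [ 0.625 -0.267  0.029]
scene holder 0.6 [276 273 430 370] [0.637 0.084 0.016]
scene wheel 0.83 [291 326 319 341] [ 0.68  -0.009  0.065]
scene short_stone 0.68 [168 231 209 258] [ 0.45  -0.237  0.028]
scene jar 0.76 [409 160 447 214] [0.375 0.26  0.083]
scene pot 0.75 [234 214 260 250] [ 0.453 -0.113  0.064]
scene jaw 0.83 [320 307 350 338] [0.649 0.048 0.04 ]
side stone_center 0.79 [243 337 325 447] [ 0.273 -0.239  0.027]
side stone_center 0.79 [225 249 314 293] [0.395 0.008 0.027]
side stone_center 0.67 [428 280 533 345] [ 0.601 -0.278  0.026]
side holder 0.65 [276 196 416 258] [0.628 0.082 0.013]
side holder 0.59 [385 207 406 223] [ 0.668 -0.018  0.07 ]
side wheel 0.57 [385 207 406 223] [ 0.668 -0.018  0.07 ]
side wheel 0.34 [311 273 345 321] [ 0.42  -0.13   0.043]
side short_stone 0.75 [356 318 422 376] [ 0.431 -0.256  0.028]
side jar 0.84 [169 189 199 240] [0.336 0.241 0.062]
side pot 0.76 [313 273 347 325] [ 0.422 -0.133  0.04 ]
side jaw 0.52 [353 216 375 233] [0.632 0.03  0.041]
side jaw 0.22 [427 277 534 347] [ 0.601 -0.278  0.026]
```

View pics/scene.png

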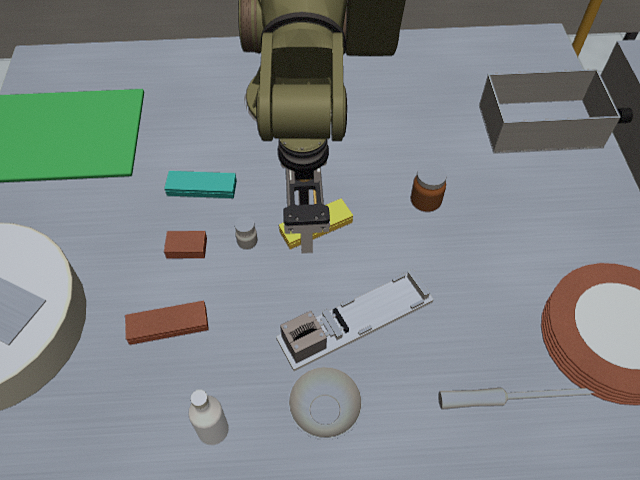

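View pics/side.png

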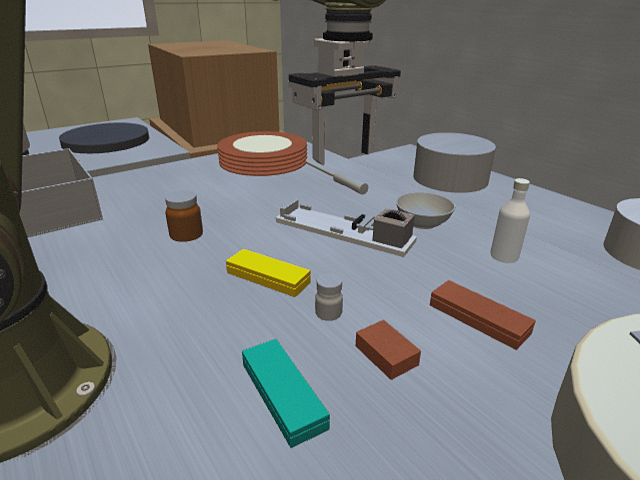

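The long brown stone is at scene (166,322) and side (482,313). The holder runs from its wheel housing (304,335) to the stop at about (418,285). Yellow and teal are decoys. The next step is to fit both poses from depth.

```bash
python3 - <<'E'
from h import *
def rect(P):
    r=cv2.minAreaRect((P[:,:2]*1000).astype(np.float32)); b=cv2.boxPoints(r); 
    e=[b[1]-b[0],b[2]-b[1]]; l=max(e,key=np.linalg.norm)
    return np.round(r[0],1),np.round(r[1],1),round(float(np.degrees(np.arctan2(l[1],l[0])))%180,1)
for n in ["scene","side"]:
    d=np.load(n+".npz"); W=d["W"]; img=d["img"]; x,y,z=W[...,0],W[...,1],W[...,2]
    hsv=cv2.cvtColor(img,cv2.COLOR_RGB2HSV)
    m=(np.hypot(x-.62,y+.27)<.13)&(z>.022)&(z<.04)&(hsv[...,1]>100)
    P=W[m]; print(n,"stone",m.sum(),rect(P),P[:,2].mean().round(4),"med",np.median(P[:,:2],0).round(4))
    m=(np.hypot(x-.63,y-.08)<.2)&(z>.007)&(z<.02)&(hsv[...,1]<60); m=cv2.morphologyEx(m.astype(np.uint8),cv2.MORPH_OPEN,np.ones((2,2)))>0
    P=W[m]; print("base",m.sum(),rect(P),P[:,2].mean().round(4))
    m=(np.hypot(x-.68,y+.01)<.07)&(z>.058)&(z<.067)
    P=W[m]; print("housing",m.sum(),rect(P),P[:,:2].mean(0).round(4),np.median(P[:,2]).round(4))
    m=(np.hypot(x-.68,y+.01)<.04)&(z>.066)
    P=W[m]; print("wheel",m.sum(),P.mean(0) if m.any() else 0,P[:,2].max() if m.any() else 0)
    m=(np.hypot(x-.58,y-.19)<.1)&(z>.030)&(z<.04)
    P=W[m]; print("stop",m.sum(),rect(P) if m.any() else 0)
E
```

```text
scene stone 2057 (array([ 619. , -268.7]), array([ 55.4, 148.9]), 98.7) 0.0283 med [ 0.6207 -0.2691]
base 4343 (array([663.6, 117.2]), array([203.6, 296.7]), 124.6) nan
housing 889 (array([675.7, -12.9]), array([65.5, 64.8]), 24.4) [ 0.6786 -0.0128] 0.0641
wheel 372 [ 0.67822555 -0.01267659  0.07001623] 0.0801501409358842
stop 198 (array([571.6, 215.1]), array([63.1, 14.3]), 24.7)
side stone 2089 (array([ 614.7, -268.6]), array([ 52.7, 149.6]), 98.6) 0.0268 med [ 0.6128 -0.2777]
base 1918 (array([659.6, 115.4]), array([210.5, 294.2]), 125.3) nan
housing 420 (array([672.6, -11.7]), array([66.9, 65.5]), 22.9) [ 0.6667 -0.0178] 0.0631
wheel 105 [ 0.67256635 -0.01355898  0.07110834] 0.07627284334928186
stop 97 (array([569.3, 217. ]), array([65.7, 14.4]), 26.4)
```

Request:
step_arm:
  plan:
    - {"dx": -0.45,"dy": 0.11}
    - {"dx": -0.45,"dy": 0.11}
    - {"dx": -0.45,"dy": 0.11}
    - {"dx": -0.45,"dy": 0.11}
    - {"dx": -0.45,"dy": 0.11}
    - {"dx": -0.45,"dy": 0.11}
    - {"rz": -0.048}
    - {"rz": -0.048}
    - {}
    - {}

```text
$.plan[0]: bad value
```

```bash
cat >> h.py <<'E'
def rect(P):
    r=cv2.minAreaRect((P[:,:2]*1000).astype(np.float32)); b=cv2.boxPoints(r); 
    e=[b[1]-b[0],b[2]-b[1]]; l=max(e,key=np.linalg.norm)
    return np.round(r[0],1),np.round(r[1],1),round(float(np.degrees(np.arctan2(l[1],l[0])))%180,1)
E
python3 - <<'E'
from h import *
o=telemetry.get_obs(); c=viewer.camera("wrist"); W=world(c,o); save("w1",c)
print(o["ee_pos"],o["eef_rot"]); hsv=cv2.cvtColor(c["img"],cv2.COLOR_RGB2HSV)
m=(W[...,2]>.02)&(W[...,2]<.045)&(hsv[...,1]>100)&(np.hypot(W[...,0]-.617,W[...,1]+.269)<.13); P=W[m]
print(m.sum(),rect(P),P.mean(0))
W=np.load("scene.npz")["W"]; Q=W[390:440,190:228]; Q=Q[Q[...,2]>.03]; print("bottle",Q.min(0),Q.max(0))
E
```

```text
[ 5.49982510e-01 -3.41644229e-05  1.83152879e-01] [-3.14157377e+00  4.04422050e-05  1.57076722e+00]
1995 (array([ 616.3, -257.7]), array([50.8, 62.7]), 98.1) [ 0.61618475 -0.25736772  0.02779078]
bottle [ 0.79987147 -0.1993649   0.03001315] [ 0.85112355 -0.14914101  0.16416908]
```

View pics/w1.png

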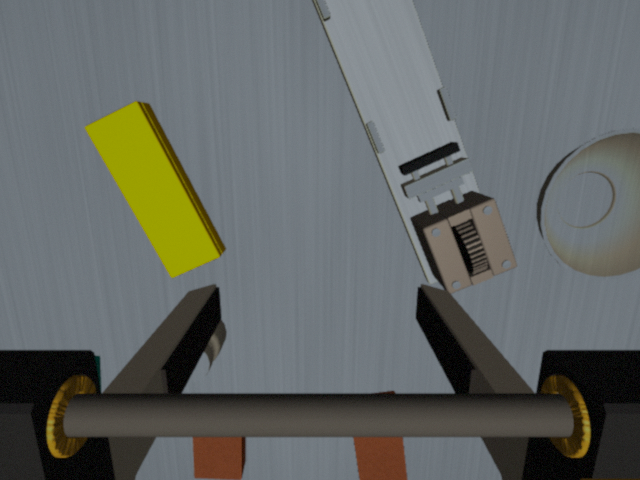

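The move was refused, probably because every key has to be given. From the start pose the wrist view shows the holder with its wheel at (470,248), the yellow decoy, and the two brown stones at the bottom edge.

Request:
step_arm:
  plan:
    - {"dx": -0.45,"dy": 0.11,"dz": 0,"rx": 0,"ry": 0,"rz": 0,"claw": 0}
    - {"dx": -0.45,"dy": 0.11,"dz": 0,"rx": 0,"ry": 0,"rz": 0,"claw": 0}
    - {"dx": -0.45,"dy": 0.11,"dz": 0,"rx": 0,"ry": 0,"rz": 0,"claw": 0}
    - {"dx": -0.45,"dy": 0.11,"dz": 0,"rx": 0,"ry": 0,"rz": 0,"claw": 0}
    - {"dx": -0.45,"dy": 0.11,"dz": 0,"rx": 0,"ry": 0,"rz": 0,"claw": 0}
    - {"dx": -0.45,"dy": 0.11,"dz": 0,"rx": 0,"ry": 0,"rz": 0,"claw": 0}
    - {"dx": 0,"dy": 0,"dz": 0,"rx": 0,"ry": 0,"rz": -0.048,"claw": 0}
    - {"dx": 0,"dy": 0,"dz": 0,"rx": 0,"ry": 0,"rz": -0.048,"claw": 0}
    - {"dx": 0,"dy": 0,"dz": 0,"rx": 0,"ry": 0,"rz": 0,"claw": 0}
    - {"dx": 0,"dy": 0,"dz": 0,"rx": 0,"ry": 0,"rz": 0,"claw": 0}

```text
time_s: 1.85
ee_pos: [0.616, -0.2699, 0.1832]
eef_rot: [3.142, 0.0, 1.72]
force: [-0.7, -0.3, -0.4]
grip_width: 0.094
grip_force: 0.0
```

```bash
python3 - <<'E'
from h import *
o=telemetry.get_obs(); c=viewer.camera("wrist"); W=world(c,o); save("w2",c)
print(o["ee_pos"],o["eef_rot"]); hsv=cv2.cvtColor(c["img"],cv2.COLOR_RGB2HSV)
m=(W[...,2]>.02)&(W[...,2]<.045)&(hsv[...,1]>100)&(np.hypot(W[...,0]-.617,W[...,1]+.269)<.13); P=W[m]
print(m.sum(),rect(P),P.mean(0),P.min(0),P.max(0))
E
```

```text
[ 0.61600954 -0.26986596  0.1831824 ] [3.14157889e+00 2.42134588e-05 1.71960267e+00]
9044 (array([ 618.1, -269.5]), array([ 51.1, 148.3]), 98.4) [ 0.61729804 -0.2651634   0.02799125] [ 0.58233173 -0.34555676  0.02510135] [ 0.65332439 -0.19256912  0.03092133]
```

View pics/w2.png

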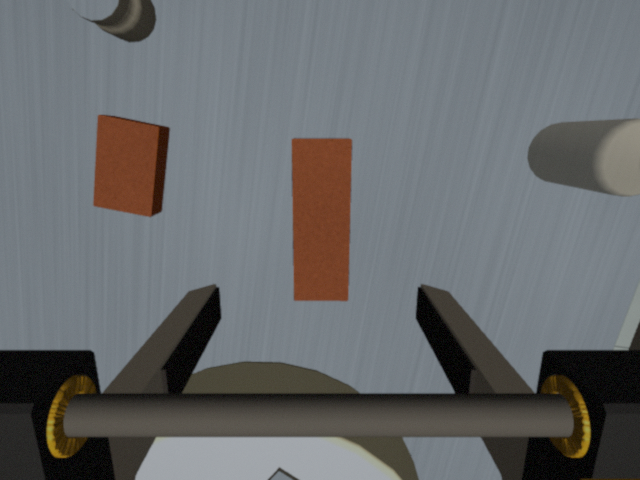

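```bash
python3 - <<'E'
from h import *
W=np.load("scene.npz")["W"]; Q=W[240:400,0:90].reshape(-1,3); Q=Q[(Q[:,2]>.03)]; print(Q.min(0),Q.max(0)); print(Q[(Q[:,1]>Q[:,1].max()-.01)].mean(0))
c=viewer.camera("wrist"); print(np.round(c["tool_from_camera"],3))
E
```

```text
[ 0.46566123 -0.58135335  0.03005419] [ 0.76541426 -0.42443935  0.11867468]
[ 0.60722631 -0.42999132  0.06983637]
[[ 0.    -0.964 -0.266  0.078]
 [ 1.     0.001 -0.001 -0.   ]
 [ 0.001 -0.266  0.964 -0.201]
 [ 0.     0.     0.     1.   ]]
```

Request:
step_arm:
  plan:
    - {"dx": 0,"dy": 0.02,"dz": 0.3,"rx": 0,"ry": 0,"rz": 0,"claw": 0}
    - {"dx": 0,"dy": 0,"dz": 0.3,"rx": 0,"ry": 0,"rz": 0,"claw": 0}

```text
time_s: 2.15
ee_pos: [0.6185, -0.2696, 0.1233]
eef_rot: [3.14, 0.001, 1.721]
force: [-0.7, 0.1, -0.8]
grip_width: 0.094
grip_force: 0.0
```

Request:
step_arm:
  plan:
    - {"dx": 0,"dy": 0,"dz": 0.4,"rx": 0,"ry": 0,"rz": 0,"claw": 0}
    - {"dx": 0,"dy": 0,"dz": 0.4,"rx": 0,"ry": 0,"rz": 0,"claw": 0}
    - {"dx": 0,"dy": 0,"dz": 0.18,"rx": 0,"ry": 0,"rz": 0,"claw": 0}
    - {"dx": 0,"dy": 0,"dz": 0,"rx": 0,"ry": 0,"rz": 0,"claw": 0}
    - {"dx": 0,"dy": 0,"dz": 0,"rx": 0,"ry": 0,"rz": 0,"claw": 1}
    - {"dx": 0,"dy": 0,"dz": 0,"rx": 0,"ry": 0,"rz": 0,"claw": 1}
    - {"dx": 0,"dy": 0,"dz": 0,"rx": 0,"ry": 0,"rz": 0,"claw": 1}
    - {"dx": 0,"dy": 0,"dz": 0,"rx": 0,"ry": 0,"rz": 0,"claw": 1}
    - {"dx": 0,"dy": 0,"dz": 0,"rx": 0,"ry": 0,"rz": 0,"claw": 1}
    - {"dx": 0,"dy": 0,"dz": 0,"rx": 0,"ry": 0,"rz": 0,"claw": 1}
  grip_force: 40

```text
time_s: 3.15
ee_pos: [0.618, -0.2697, 0.0254]
eef_rot: [3.141, 0.0, 1.722]
force: [-0.3, 0.3, 0.1]
grip_width: 0.0494
grip_force: 0.0
```

Request:
step_arm:
  plan:
    - {"dx": 0,"dy": 0,"dz": 0,"rx": 0,"ry": 0,"rz": 0,"claw": 1}
    - {"dx": 0,"dy": 0,"dz": 0,"rx": 0,"ry": 0,"rz": 0,"claw": 1}
    - {"dx": 0,"dy": 0,"dz": 0,"rx": 0,"ry": 0,"rz": 0,"claw": 1}

```text
time_s: 3.45
ee_pos: [0.6179, -0.2697, 0.0251]
eef_rot: [-3.142, -0.0, 1.722]
force: [0.2, -0.1, 0.3]
grip_width: 0.0253
grip_force: 0.0
```

```bash
python3 - <<'E'
from h import *
o=telemetry.get_obs();a=viewer.camera("wrist"); b=viewer.camera("side"); print(o["grip_width"],o["grip_force"])
i=np.hstack([a["img"][::,:400],b["img"][150:400,300:640].repeat(1,0) if 0 else cv2.resize(b["img"][150:400,390:600],(400,480))])
cv2.imwrite("pics/g.png",i[:,:,::-1])
E
```

```text
0.025264574156772246 0.0
```

View pics/g.png

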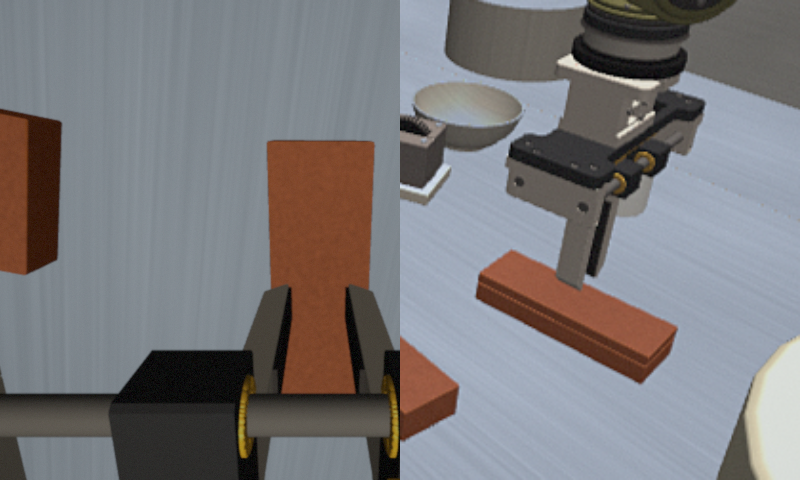

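```bash
python3 - <<'E'
from h import *
o=telemetry.get_obs();a=viewer.camera("wrist"); W=world(a,o); print(o["ee_pos"],o["force"],ctrl.tcp_to_tips,[x for x in dir(ctrl) if x[0]!='_'])
for r,c in [(289,283),(292,288),(300,280),(320,270),(292,350),(300,358),(200,320),(150,320),(330,320),(60,320)]: print(r,c,W[r,c].round(4))
b=viewer.camera("side"); V=world(b)
for t in range(262,300,4): print(t,[V[t,x].round(3).tolist() for x in (470,476,480,484,490)])
E
```

```text
[ 0.61793736 -0.26968157  0.02510662] [-0.16845469 -0.38004001  0.016137  ] 0.017 ['MotionError', 'tcp_to_tips']
289 283 [ 0.6002 -0.2626  0.0541]
292 288 [ 0.6027 -0.2626  0.0568]
300 280 [ 0.6    -0.2623  0.0675]
320 270 [ 0.598  -0.2633  0.0854]
292 350 [ 0.6303 -0.2583  0.0569]
300 358 [ 0.6331 -0.2581  0.0656]
200 320 [ 0.6114 -0.2238  0.0269]
150 320 [ 0.6078 -0.1999  0.0275]
330 320 [ 0.6222 -0.2937  0.0278]
60 320 [ 0.6011 -0.1562  0.0007]
262 [[0.747, -0.151, 0.001], [0.539, -0.293, 0.146], [0.54, -0.298, 0.148], [0.541, -0.303, 0.15], [0.542, -0.31, 0.153]]
266 [[0.738, -0.159, -0.001], [0.747, -0.166, -0.001], [0.597, -0.265, 0.104], [0.599, -0.269, 0.106], [0.541, -0.312, 0.149]]
270 [[0.726, -0.168, -0.001], [0.734, -0.175, -0.0], [0.597, -0.265, 0.097], [0.598, -0.271, 0.1], [0.6, -0.279, 0.104]]
274 [[0.713, -0.177, -0.0], [0.723, -0.184, -0.0], [0.599, -0.266, 0.09], [0.598, -0.273, 0.094], [0.604, -0.279, 0.095]]
278 [[0.704, -0.185, -0.001], [0.596, -0.263, 0.082], [0.597, -0.268, 0.085], [0.599, -0.274, 0.087], [0.605, -0.279, 0.088]]
282 [[0.694, -0.193, -0.002], [0.598, -0.263, 0.075], [0.598, -0.269, 0.078], [0.599, -0.275, 0.081], [0.611, -0.277, 0.077]]
286 [[0.681, -0.202, -0.0], [0.595, -0.266, 0.07], [0.598, -0.27, 0.071], [0.599, -0.276, 0.075], [0.625, -0.271, 0.061]]
290 [[0.635, -0.233, 0.028], [0.597, -0.266, 0.063], [0.598, -0.272, 0.065], [0.599, -0.278, 0.068], [0.624, -0.273, 0.055]]
294 [[0.627, -0.239, 0.026], [0.6, -0.265, 0.053], [0.599, -0.273, 0.058], [0.598, -0.28, 0.062], [0.625, -0.274, 0.047]]
298 [[0.617, -0.247, 0.027], [0.626, -0.252, 0.027], [0.63, -0.256, 0.027], [0.605, -0.277, 0.05], [0.681, -0.244, -0.001]]
```

The wrist and side depths agree that the fingertips are at about z 0.05 while the reported TCP is at z 0.025. That puts the tips about 24 mm behind the reported TCP, not 17 mm ahead, so the fingers closed above the stone. I'll reopen and go lower, checking the force.

Request:
step_arm:
  plan:
    - {"dx": 0,"dy": 0,"dz": 0,"rx": 0,"ry": 0,"rz": 0,"claw": 0}
    - {"dx": 0,"dy": 0,"dz": 0,"rx": 0,"ry": 0,"rz": 0,"claw": 0}
    - {"dx": 0,"dy": 0,"dz": 0,"rx": 0,"ry": 0,"rz": 0,"claw": 0}
    - {"dx": 0,"dy": 0,"dz": 0,"rx": 0,"ry": 0,"rz": 0,"claw": 0}
    - {"dx": 0,"dy": 0,"dz": 0,"rx": 0,"ry": 0,"rz": 0,"claw": 0}
    - {"dx": 0,"dy": 0,"dz": 0,"rx": 0,"ry": 0,"rz": 0,"claw": 0}
    - {"dx": 0,"dy": 0,"dz": 0,"rx": 0,"ry": 0,"rz": 0,"claw": 0}
    - {"dx": 0,"dy": 0,"dz": 0,"rx": 0,"ry": 0,"rz": 0,"claw": 0}
    - {"dx": 0,"dy": 0,"dz": 0.15,"rx": 0,"ry": 0,"rz": 0,"claw": 0}
    - {"dx": 0,"dy": 0,"dz": 0,"rx": 0,"ry": 0,"rz": 0,"claw": 0}

```text
time_s: 4.65
ee_pos: [0.6168, -0.2691, 0.0075]
eef_rot: [-3.139, -0.002, 1.722]
force: [0.3, 0.8, -0.6]
grip_width: 0.0862
grip_force: 0.0
```

```bash
python3 - <<'E'
from h import *
o=telemetry.get_obs(); print(o["ee_pos"],o["grip_width"])
b=viewer.camera("side"); V=world(b); save("s3",b)
x,y,z=V[...,0],V[...,1],V[...,2]
m=(abs(x-.575)<.02)&(abs(y+.272)<.02)&(z>.005)&(z<.09)
print(m.sum(),np.sort(z[m])[:12].round(4))
a=viewer.camera("wrist"); W=world(a,o)
m=(abs(W[...,1]+.265)<.02)&(abs(W[...,0]-.618)>.04)&(abs(W[...,0]-.618)<.07)&(W[...,2]>.006); print(m.sum(),np.sort(W[...,2][m])[:12].round(4))
E
```

```text
[ 0.61682005 -0.26913225  0.00746673] 0.08618445635008092
674 [0.0051 0.0053 0.0054 0.0054 0.0055 0.0056 0.0057 0.0058 0.0059 0.006
 0.0061 0.0062]
28351 [0.0283 0.0285 0.0287 0.0288 0.0288 0.0293 0.0295 0.0295 0.0295 0.0295
 0.0296 0.0297]
```

Request:
step_arm:
  plan:
    - {"dx": 0,"dy": 0,"dz": 0.1,"rx": 0,"ry": 0,"rz": 0,"claw": 0}
    - {"dx": 0,"dy": 0,"dz": 0.06,"rx": 0,"ry": 0,"rz": 0,"claw": 0}
    - {"dx": 0,"dy": 0,"dz": 0,"rx": 0,"ry": 0,"rz": 0,"claw": 0}
    - {"dx": 0,"dy": 0,"dz": 0,"rx": 0,"ry": 0,"rz": 0,"claw": 0}

```text
time_s: 5.15
ee_pos: [0.6179, -0.2697, -0.0061]
eef_rot: [-3.141, -0.0, 1.722]
force: [-0.6, 0.3, -0.3]
grip_width: 0.0939
grip_force: 0.0
```

```bash
python3 - <<'E'
from h import *
o=telemetry.get_obs(); print(o["ee_pos"],o["force"])
a=viewer.camera("wrist"); W=world(a,o); print(telemetry.get_obs()["ee_pos"])
m=(abs(W[...,1]+.265)<.02)&(abs(W[...,0]-.618)>.04)&(abs(W[...,0]-.618)<.07)&(W[...,2]>.002); print(m.sum(),np.sort(W[...,2][m])[:12].round(4))
E
```

```text
[ 0.6178982  -0.26967085 -0.00605346] [-0.63909642  0.25537267 -0.2773869 ]
[ 0.61806367 -0.26974694 -0.00573507]
29313 [0.0021 0.0021 0.0145 0.0153 0.0154 0.0154 0.0155 0.0156 0.0156 0.0157
 0.0158 0.016 ]
```

Request:
step_arm:
  plan:
    - {"dx": 0,"dy": 0,"dz": 0.07,"rx": 0,"ry": 0,"rz": 0,"claw": 0}
    - {"dx": 0,"dy": 0,"dz": 0,"rx": 0,"ry": 0,"rz": 0,"claw": 0}
    - {"dx": 0,"dy": 0,"dz": 0,"rx": 0,"ry": 0,"rz": 0,"claw": 1}
    - {"dx": 0,"dy": 0,"dz": 0,"rx": 0,"ry": 0,"rz": 0,"claw": 1}
    - {"dx": 0,"dy": 0,"dz": 0,"rx": 0,"ry": 0,"rz": 0,"claw": 1}
    - {"dx": 0,"dy": 0,"dz": 0,"rx": 0,"ry": 0,"rz": 0,"claw": 1}
    - {"dx": 0,"dy": 0,"dz": 0,"rx": 0,"ry": 0,"rz": 0,"claw": 1}
    - {"dx": 0,"dy": 0,"dz": 0,"rx": 0,"ry": 0,"rz": 0,"claw": 1}
    - {"dx": 0,"dy": 0,"dz": 0,"rx": 0,"ry": 0,"rz": 0,"claw": 1}
    - {"dx": 0,"dy": 0,"dz": 0,"rx": 0,"ry": 0,"rz": 0,"claw": 1}
  grip_force: 40

```text
time_s: 6.2
ee_pos: [0.6181, -0.2697, -0.0128]
eef_rot: [3.141, 0.0, 1.722]
force: [0.2, 0.6, 1.0]
grip_width: 0.0519
grip_force: 40.0
```

Request:
step_arm:
  plan:
    - {"dx": 0,"dy": 0,"dz": -0.2,"rx": 0,"ry": 0,"rz": 0,"claw": 1}
    - {"dx": 0,"dy": 0,"dz": -0.35,"rx": 0,"ry": 0,"rz": 0,"claw": 1}
    - {"dx": 0,"dy": 0,"dz": -0.35,"rx": 0,"ry": 0,"rz": 0,"claw": 1}
    - {"dx": 0,"dy": 0,"dz": -0.3,"rx": 0,"ry": 0,"rz": 0,"claw": 1}
    - {"dx": 0,"dy": 0,"dz": 0,"rx": 0,"ry": 0,"rz": 0,"claw": 1}

```text
time_s: 6.7
ee_pos: [0.6194, -0.2704, 0.1112]
eef_rot: [3.137, 0.004, 1.722]
force: [-0.9, -0.1, -4.0]
grip_width: 0.0517
grip_force: 40.0
```

Request:
step_arm:
  plan:
    - {"dx": 0.2,"dy": 0.04,"dz": 0,"rx": 0,"ry": 0,"rz": 0,"claw": 1}
    - {"dx": 0.38,"dy": 0.085,"dz": 0,"rx": 0,"ry": 0,"rz": 0,"claw": 1}
    - {"dx": 0.38,"dy": 0.085,"dz": 0,"rx": 0,"ry": 0,"rz": 0,"claw": 1}
    - {"dx": 0.38,"dy": 0.085,"dz": 0,"rx": 0,"ry": 0,"rz": 0,"claw": 1}
    - {"dx": 0.38,"dy": 0.085,"dz": 0,"rx": 0,"ry": 0,"rz": 0,"claw": 1}
    - {"dx": 0.38,"dy": 0.085,"dz": 0,"rx": 0,"ry": 0,"rz": 0,"claw": 1}
    - {"dx": 0.38,"dy": 0.085,"dz": 0,"rx": 0,"ry": 0,"rz": 0,"claw": 1}
    - {"dx": 0.38,"dy": 0.085,"dz": 0,"rx": 0,"ry": 0,"rz": 0,"claw": 1}
    - {"dx": 0.3,"dy": 0.06,"dz": 0,"rx": 0,"ry": 0,"rz": 0,"claw": 1}
    - {"dx": 0.1,"dy": 0.02,"dz": 0,"rx": 0,"ry": 0,"rz": 0,"claw": 1}

```text
time_s: 7.7
ee_pos: [0.6382, 0.067, 0.1045]
eef_rot: [-3.138, -0.001, 1.725]
force: [-0.6, -0.1, -4.1]
grip_width: 0.0515
grip_force: 40.0
```

Request:
step_arm:
  plan:
    - {"dx": 0,"dy": 0,"dz": 0,"rx": 0,"ry": 0,"rz": -0.06,"claw": 1}
    - {"dx": 0,"dy": 0,"dz": 0,"rx": 0,"ry": 0,"rz": -0.06,"claw": 1}
    - {"dx": 0,"dy": 0,"dz": 0,"rx": 0,"ry": 0,"rz": -0.056,"claw": 1}
    - {"dx": 0,"dy": 0,"dz": 0,"rx": 0,"ry": 0,"rz": 0,"claw": 1}
    - {"dx": 0,"dy": 0,"dz": 0,"rx": 0,"ry": 0,"rz": 0,"claw": 1}

```text
time_s: 8.2
ee_pos: [0.6391, 0.0633, 0.1059]
eef_rot: [-3.14, -0.001, 1.995]
force: [-0.0, 0.3, -4.4]
grip_width: 0.0519
grip_force: 40.0
```

```bash
python3 - <<'E'
from h import *
o=telemetry.get_obs(); c=viewer.camera("wrist"); W=world(c,o); save("w3",c); np.savez("w3.npz",W=W,img=c["img"])
print(o["ee_pos"],o["eef_rot"],o["grip_width"])
E
```

```text
[0.63908984 0.06325187 0.10585293] [-3.13986119e+00 -6.63208502e-04  1.99526089e+00] 0.05189872205108822
```

View pics/w3.png

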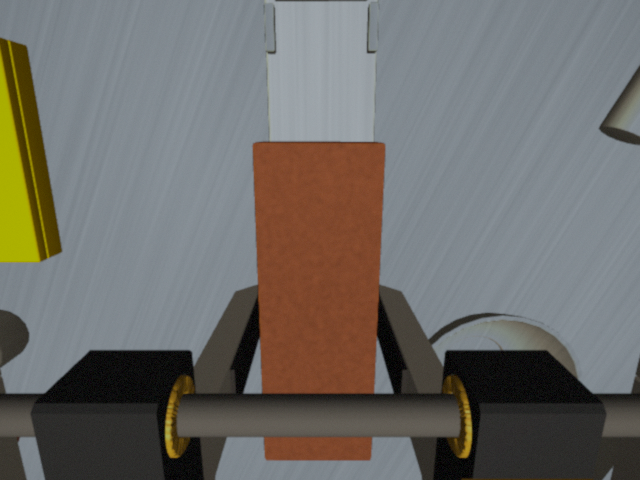

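The stone is held square. The bed shows ahead at columns 268–376, with the guides at rows 0–50 and the stop at the top edge.

```bash
python3 - <<'E'
from h import *
d=np.load("w3.npz"); W=d["W"]; o=np.array([.6391,.0633,0]); a=1.9953
ux=np.array([np.cos(a),np.sin(a)]); uy=np.array([np.sin(a),-np.cos(a)])
D=W[...,:2]-o[:2]; X=D@ux; Y=D@uy; z=W[...,2]
print("edges of base (tool y) by row")
for r in range(60,136,12):
    s=(z[r]>.008)&(z[r]<.02)&(abs(Y[r])<.06); print(r,X[r][s].mean().round(4),Y[r][s].min().round(4),Y[r][s].max().round(4),np.median(z[r][s]).round(4))
g=(z>.021)&(z<.028)&(X>.1)&(abs(Y)<.05); print("guides",g.sum(),X[g].min(),X[g].max(), Y[g][Y[g]<0].max(),Y[g][Y[g]>0].min())
s=(z>.03)&(z<.042)&(X>.12)&(abs(Y)<.05); print("stop",s.sum(),X[s].min() if s.any() else 0)
print("rows0-3 z",z[0:6,320].round(4),X[0:6,320].round(4))
s=(z>.09)&(z<.16)&(abs(Y)<.035)&(X<.09); v=np.zeros_like(s); v[:345]=1; s&=v
print("stone z",np.median(z[s]),"front X",np.percentile(X[s],99.5), "Y",[ (np.percentile(Y[r][s[r]],1).round(4),np.percentile(Y[r][s[r]],99).round(4)) for r in (160,220,260)])
print("tilt", [np.median(z[r][s[r]]).round(4) for r in (150,200,250,300,340)],[np.median(X[r][s[r]]).round(4) for r in (150,340)])
E
```

```text
edges of base (tool y) by row
60 0.126 -0.0351 0.0381 0.0141
72 0.1186 -0.0354 0.0377 0.014
84 0.1111 -0.0348 0.038 0.0141
96 0.1034 -0.0352 0.0384 0.014
108 0.0956 -0.0346 0.0378 0.0141
120 0.0877 -0.035 0.0382 0.0139
132 0.0797 -0.0353 0.0385 0.0141
guides 957 0.129351500167297 0.15781529870062055 -0.02835335306627383 0.031186677035558646
stop 0 0
rows0-3 z [0.0169 0.0152 0.0115 0.0146 0.014  0.0149] [0.1609 0.1608 0.1613 0.1598 0.1594 0.1586]
stone z 0.1465871538216848 front X 0.07460748636359832 Y [(np.float64(-0.0252), np.float64(0.0248)), (np.float64(-0.025), np.float64(0.0251)), (np.float64(-0.0254), np.float64(0.025))]
tilt [np.float64(0.1467), np.float64(0.1467), np.float64(0.1465), np.float64(0.1467), np.float64(0.1466)] [np.float64(0.072), np.float64(-0.0097)]
```

Request:
step_arm:
  plan:
    - {"dx": 0.2,"dy": 0.015,"dz": 0,"rx": 0,"ry": 0,"rz": 0,"claw": 1}
    - {"dx": 0.3,"dy": 0,"dz": 0,"rx": 0,"ry": 0,"rz": 0,"claw": 1}
    - {"dx": 0.295,"dy": 0,"dz": 0,"rx": 0,"ry": 0,"rz": 0,"claw": 1}
    - {"dx": 0,"dy": 0,"dz": 0,"rx": 0,"ry": 0,"rz": 0,"claw": 1}
    - {"dx": 0,"dy": 0,"dz": 0.3,"rx": 0,"ry": 0,"rz": 0,"claw": 1}
    - {"dx": 0,"dy": 0,"dz": 0.3,"rx": 0,"ry": 0,"rz": 0,"claw": 1}
    - {"dx": 0,"dy": 0,"dz": 0.2,"rx": 0,"ry": 0,"rz": 0,"claw": 1}
    - {"dx": 0,"dy": 0,"dz": 0,"rx": 0,"ry": 0,"rz": 0,"claw": 1}

```text
time_s: 9.05
ee_pos: [0.6064, 0.1356, 0.0239]
eef_rot: [-3.136, -0.001, 1.996]
force: [-1.4, -0.3, -4.4]
grip_width: 0.0518
grip_force: 40.0
```

```bash
python3 - <<'E'
from h import *
o=telemetry.get_obs(); c=viewer.camera("wrist"); W=world(c,o); save("w4",c); a=o["eef_rot"][2]
print(o["ee_pos"],o["force"])
ux=np.array([np.cos(a),np.sin(a)]); uy=np.array([np.sin(a),-np.cos(a)])
D=W[...,:2]-o["ee_pos"][:2]; X=D@ux; Y=D@uy; z=W[...,2]
g=(z>.021)&(z<.0275)&(X>.03)&(X<.09)&(abs(Y)<.034); print("guides",g.sum(),np.percentile(X[g],[1,99]), Y[g][Y[g]<0].max(),Y[g][Y[g]>0].min())
s=(z>.028)&(z<.039)&(X>.07)&(X<.12)&(abs(Y)<.03); print("stop",s.sum(),np.percentile(X[s],[1,50]))
s=(z>.05)&(z<.08)&(abs(Y)<.035)&(X<.09)&(X>.02); print("stone",np.median(z[s]),np.percentile(X[s],99.5),np.percentile(Y[s],[1,99]))
E
```

```text
[0.60640487 0.13556156 0.02391889] [-1.36390419 -0.28786236 -4.41111264]
guides 551 [0.0508299  0.08139635] -0.0004898402304725629 0.0029032041023288485
stop 3642 [0.08154549 0.08747878]
stone 0.06469476652671635 0.074827474866468 [-0.02518071  0.02534947]
```

View pics/w4.png

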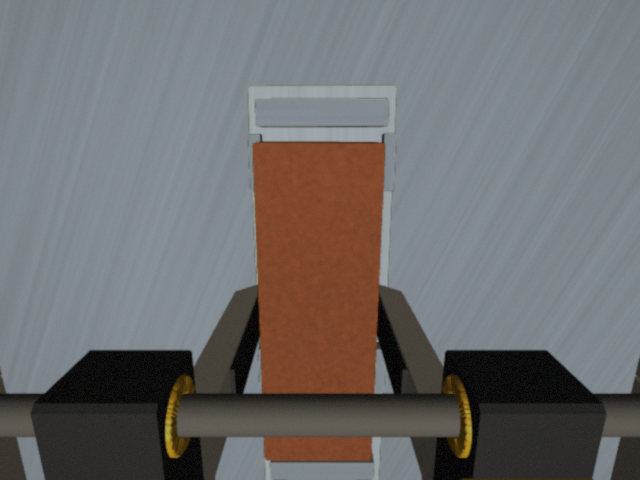

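Request:
step_arm:
  plan:
    - {"dx": 0,"dy": 0.007,"dz": 0.12,"rx": 0,"ry": 0,"rz": 0,"claw": 1}
    - {"dx": 0,"dy": 0,"dz": 0.08,"rx": 0,"ry": 0,"rz": 0,"claw": 1}
    - {"dx": 0,"dy": 0,"dz": 0.015,"rx": 0,"ry": 0,"rz": 0,"claw": 1}
    - {"dx": 0,"dy": 0,"dz": 0,"rx": 0,"ry": 0,"rz": 0,"claw": 1}
    - {"dx": 0,"dy": 0,"dz": 0,"rx": 0,"ry": 0,"rz": 0,"claw": 1}

```text
time_s: 9.6
ee_pos: [0.609, 0.1367, 0.0061]
eef_rot: [3.141, 0.0, 1.998]
force: [0.1, 0.5, -5.5]
grip_width: 0.0512
grip_force: 40.0
```

Request:
step_arm:
  plan:
    - {"dx": 0,"dy": 0,"dz": 0.01,"rx": 0,"ry": 0,"rz": 0,"claw": 1}
    - {"dx": 0,"dy": 0,"dz": 0.01,"rx": 0,"ry": 0,"rz": 0,"claw": 1}
    - {"dx": 0,"dy": 0,"dz": 0,"rx": 0,"ry": 0,"rz": 0,"claw": 1}

```text
time_s: 9.9
ee_pos: [0.6087, 0.1366, 0.0036]
eef_rot: [-3.141, -0.0, 1.998]
force: [0.1, -0.4, -4.3]
grip_width: 0.0515
grip_force: 40.0
```

Request:
step_arm:
  plan:
    - {"dx": 0,"dy": 0,"dz": 0.01,"rx": 0,"ry": 0,"rz": 0,"claw": 1}
    - {"dx": 0,"dy": 0,"dz": 0.005,"rx": 0,"ry": 0,"rz": 0,"claw": 1}
    - {"dx": 0,"dy": 0,"dz": 0,"rx": 0,"ry": 0,"rz": 0,"claw": 1}

```text
time_s: 10.2
ee_pos: [0.6087, 0.1366, 0.002]
eef_rot: [-3.141, -0.0, 1.998]
force: [0.1, 0.0, -4.6]
grip_width: 0.0521
grip_force: 40.0
```

Request:
step_arm:
  plan:
    - {"dx": 0,"dy": 0,"dz": 0.008,"rx": 0,"ry": 0,"rz": 0,"claw": 1}
    - {"dx": 0,"dy": 0,"dz": 0,"rx": 0,"ry": 0,"rz": 0,"claw": 1}
    - {"dx": 0,"dy": 0,"dz": 0,"rx": 0,"ry": 0,"rz": 0,"claw": 1}

```text
time_s: 10.5
ee_pos: [0.6087, 0.1366, 0.0013]
eef_rot: [-3.142, -0.0, 1.998]
force: [-0.4, -0.8, -4.2]
grip_width: 0.0521
grip_force: 40.0
```

```bash
python3 - <<'E'
from h import *
o=telemetry.get_obs(); c=viewer.camera("wrist"); W=world(c,o); a=o["eef_rot"][2]
print(o["ee_pos"],o["force"])
ux=np.array([np.cos(a),np.sin(a)]); uy=np.array([np.sin(a),-np.cos(a)])
D=W[...,:2]-o["ee_pos"][:2]; X=D@ux; Y=D@uy; z=W[...,2]
s=(z>.030)&(z<.039)&(X>.078)&(X<.12)&(abs(Y)<.04); print("stop",s.sum(),np.percentile(X[s],[1,50]),np.percentile(Y[s],[1,99]))
s=(z>.036)&(z<.06)&(abs(Y)<.035)&(X<.076)&(X>.02); print("stone",np.median(z[s]),np.percentile(X[s],99.5),np.percentile(Y[s],[1,99]))
E
```

```text
[0.60873708 0.13658682 0.00133188] [-0.42861784 -0.76477339 -4.20755328]
stop 4842 [0.08148142 0.08741755] [-0.03007858  0.02830786]
stone 0.04205256824028199 0.07465992386547221 [-0.0254269   0.02515221]
```

Request:
step_arm:
  plan:
    - {"dx": 0,"dy": 0,"dz": 0.005,"rx": 0,"ry": 0,"rz": 0,"claw": 1}
    - {"dx": 0,"dy": 0,"dz": 0,"rx": 0,"ry": 0,"rz": 0,"claw": 0.2}
    - {"dx": 0,"dy": 0,"dz": 0,"rx": 0,"ry": 0,"rz": 0,"claw": 0.2}
    - {"dx": 0,"dy": 0,"dz": 0,"rx": 0,"ry": 0,"rz": 0,"claw": 0.2}
    - {"dx": 0,"dy": 0,"dz": 0,"rx": 0,"ry": 0,"rz": 0,"claw": 0.2}
    - {"dx": 0,"dy": 0,"dz": 0,"rx": 0,"ry": 0,"rz": 0,"claw": 0.2}
    - {"dx": 0,"dy": 0,"dz": -0.2,"rx": 0,"ry": 0,"rz": 0,"claw": 0.2}
    - {"dx": 0,"dy": 0,"dz": -0.4,"rx": 0,"ry": 0,"rz": 0,"claw": 0.2}
    - {"dx": 0,"dy": 0,"dz": -0.4,"rx": 0,"ry": 0,"rz": 0,"claw": 0.2}
    - {"dx": 0,"dy": 0,"dz": -0.2,"rx": 0,"ry": 0,"rz": 0,"claw": 0.2}

```text
time_s: 11.55
ee_pos: [0.6098, 0.1368, 0.1247]
eef_rot: [3.137, 0.001, 1.998]
force: [-0.2, -0.1, -0.5]
grip_width: 0.0753
grip_force: 0.0
```

Request:
step_arm:
  plan:
    - {"dx": -0.2,"dy": -0.008,"dz": 0,"rx": 0,"ry": 0,"rz": 0,"claw": 1}
    - {"dx": -0.4,"dy": 0,"dz": 0,"rx": 0,"ry": 0,"rz": 0,"claw": 1}
    - {"dx": -0.4,"dy": 0,"dz": 0,"rx": 0,"ry": 0,"rz": 0,"claw": 1}
    - {"dx": -0.4,"dy": 0,"dz": 0,"rx": 0,"ry": 0,"rz": 0,"claw": 1}
    - {"dx": -0.4,"dy": 0,"dz": 0,"rx": 0,"ry": 0,"rz": 0,"claw": 1}
    - {"dx": -0.4,"dy": 0,"dz": 0,"rx": 0,"ry": 0,"rz": 0,"claw": 1}
    - {"dx": -0.035,"dy": 0,"dz": 0,"rx": 0,"ry": 0,"rz": 0,"claw": 1}
    - {"dx": 0,"dy": 0,"dz": 0,"rx": 0,"ry": 0,"rz": 0,"claw": 1}
    - {"dx": 0,"dy": 0,"dz": 0,"rx": 0,"ry": 0,"rz": 0,"claw": 1}
    - {"dx": 0,"dy": 0,"dz": 0,"rx": 0,"ry": 0,"rz": 0,"claw": 1}

```text
time_s: 12.55
ee_pos: [0.7004, -0.0657, 0.1211]
eef_rot: [3.141, -0.0, 2.0]
force: [-0.7, -0.3, 0.9]
grip_width: 0.0012
grip_force: 0.0
```

```bash
cat >> h.py <<'E'
def toolview():
    o=telemetry.get_obs(); c=viewer.camera("wrist"); W=world(c,o); a=o["eef_rot"][2]
    ux=np.array([np.cos(a),np.sin(a)]); uy=np.array([np.sin(a),-np.cos(a)])
    D=W[...,:2]-o["ee_pos"][:2]
    return o,c,D@ux,D@uy,W[...,2]
E
python3 - <<'E'
from h import *
o,c,X,Y,z=toolview(); save("w5",c)
print(o["ee_pos"],o["grip_width"],o["force"])
v=np.zeros(z.shape,bool); v[:285]=1
s=v&(z>.061)&(z<.066)&(abs(Y)<.05)&(X>0)&(X<.12); print("housing",s.sum(),np.percentile(X[s],[.5,99.5]),np.percentile(Y[s],[.5,99.5]),np.median(z[s]))
s=v&(z>.067)&(z<.085)&(abs(Y)<.02)&(X>0)&(X<.12); print("wheel",s.sum(),X[s].mean(),np.percentile(X[s],[1,99]),Y[s].mean(),np.percentile(Y[s],[1,99]),np.percentile(z[s],[50,90,99]))
t=(np.arange(480)[:,None]>250)&(z>.08)&(z<.3)&(abs(Y)<.03)&(abs(X)<.02); print("tips",np.sort(z[t])[:20:4],Y[t].min(),Y[t].max(),X[t].max())
E
```

```text
[ 0.70044931 -0.06574348  0.12111042] 0.0012342526138614791 [-0.71056904 -0.30940256  0.94033001]
housing 7901 [0.02724684 0.09006731] [-0.03094295  0.03032524] 0.06393780518507589
wheel 1243 0.0596328848500065 [0.04009754 0.07765077] -0.00021415247462360063 [-0.00604197  0.00558608] [0.07413152 0.07631465 0.07750099]
tips [0.14205584 0.14272439 0.14337977 0.14375788 0.14410692] -0.023533166777212556 0.023149885432620622 0.019999264360419215
```

View pics/w5.png

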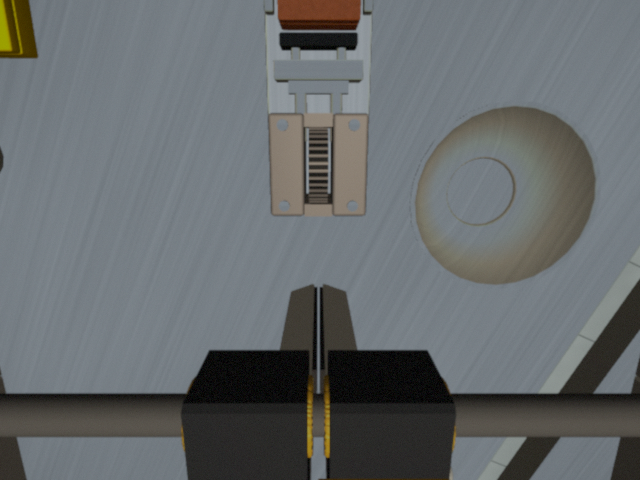

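Request:
step_arm:
  plan:
    - {"dx": 0.3,"dy": -0.002,"dz": 0.1,"rx": 0,"ry": 0,"rz": 0,"claw": 1}
    - {"dx": 0.23,"dy": 0,"dz": 0.2,"rx": 0,"ry": 0,"rz": 0,"claw": 1}
    - {"dx": 0,"dy": 0,"dz": 0.2,"rx": 0,"ry": 0,"rz": 0,"claw": 1}
    - {"dx": 0,"dy": 0,"dz": 0.08,"rx": 0,"ry": 0,"rz": 0,"claw": 1}
    - {"dx": 0,"dy": 0,"dz": 0.02,"rx": 0,"ry": 0,"rz": 0,"claw": 1}
    - {"dx": 0,"dy": 0,"dz": 0,"rx": 0,"ry": 0,"rz": 0,"claw": 1}
    - {"dx": 0,"dy": 0,"dz": 0,"rx": 0,"ry": 0,"rz": 0,"claw": 1}

```text
time_s: 13.3
ee_pos: [0.679, -0.0193, 0.0619]
eef_rot: [3.14, 0.001, 1.998]
force: [-0.1, -0.1, 0.6]
grip_width: 0.0005
grip_force: 0.0
```

```bash
python3 - <<'E'
from h import *
import cv2
F=[]
for i in range(4):
    c=viewer.camera("side"); o=telemetry.get_obs(); F.append(o["force"])
print(np.mean(F,0),np.std(F,0),o["ee_pos"]); V=world(c); z=V[...,2]
m=(np.hypot(V[...,0]-.674,V[...,1]+.013)<.03)&(z>.08)&(z<.12); print(np.sort(z[m])[:30:5])
cv2.imwrite("pics/s6.png",cv2.resize(c["img"][150:250,340:460],(720,600),interpolation=cv2.INTER_CUBIC)[:,:,::-1])
E
```

```text
[ 0.26671801 -0.16701081  0.10920955] [0.1330294  0.47208382 0.41948986] [ 0.67869288 -0.01916868  0.06136352]
[0.08316781 0.08413826 0.086787   0.08796066 0.08913259 0.09023103]
```

View pics/s6.png

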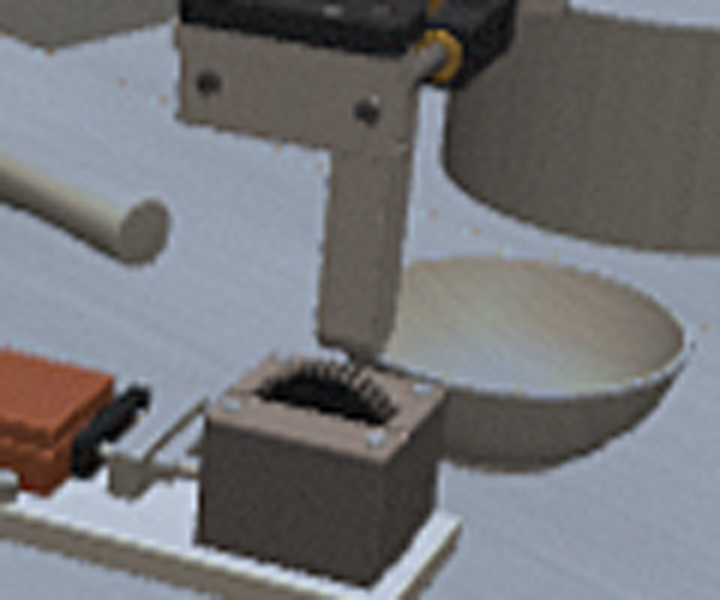

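The fingertip sits just above the wheel crown, with the stone and pad clear of it at lower left. I'll creep down to contact.

Request:
step_arm:
  plan:
    - {"dx": 0,"dy": 0,"dz": 0.03,"rx": 0,"ry": 0,"rz": 0,"claw": 1}
    - {"dx": 0,"dy": 0,"dz": 0,"rx": 0,"ry": 0,"rz": 0,"claw": 1}
    - {"dx": 0,"dy": 0,"dz": 0,"rx": 0,"ry": 0,"rz": 0,"claw": 1}

```text
time_s: 13.8
ee_pos: [0.6784, -0.019, 0.0577]
eef_rot: [-3.141, -0.0, 1.998]
force: [0.2, 0.6, -0.4]
grip_width: 0.0006
grip_force: 0.0
```

Request:
step_arm:
  plan:
    - {"dx": 0,"dy": 0,"dz": 0.007,"rx": 0,"ry": 0,"rz": 0,"claw": 1}
    - {"dx": 0,"dy": 0,"dz": 0,"rx": 0,"ry": 0,"rz": 0,"claw": 1}

```text
time_s: 14.0
ee_pos: [0.6785, -0.019, 0.0571]
eef_rot: [-3.141, -0.0, 1.998]
force: [0.0, -0.0, -0.2]
grip_width: 0.0002
grip_force: 0.0
```

Request:
step_arm:
  plan:
    - {"dx": 0,"dy": 0,"dz": 0.007,"rx": 0,"ry": 0,"rz": 0,"claw": 1}
    - {"dx": 0,"dy": 0,"dz": 0,"rx": 0,"ry": 0,"rz": 0,"claw": 1}

```text
time_s: 14.2
ee_pos: [0.6785, -0.0189, 0.0564]
eef_rot: [-3.142, -0.0, 1.998]
force: [-0.4, -1.2, 0.3]
grip_width: 0.0006
grip_force: 0.0
```

Request:
step_arm:
  plan:
    - {"dx": 0,"dy": 0,"dz": 0.007,"rx": 0,"ry": 0,"rz": 0,"claw": 1}
    - {"dx": 0,"dy": 0,"dz": 0,"rx": 0,"ry": 0,"rz": 0,"claw": 1}

```text
time_s: 14.4
ee_pos: [0.6784, -0.019, 0.0556]
eef_rot: [-3.141, -0.0, 1.998]
force: [-0.1, 0.2, -0.0]
grip_width: 0.0005
grip_force: 0.0
```

Request:
step_arm:
  plan:
    - {"dx": 0,"dy": 0,"dz": 0.006,"rx": 0,"ry": 0,"rz": 0,"claw": 1}
    - {"dx": 0,"dy": 0,"dz": 0,"rx": 0,"ry": 0,"rz": 0,"claw": 1}

```text
time_s: 14.6
ee_pos: [0.6785, -0.019, 0.055]
eef_rot: [-3.142, -0.0, 1.998]
force: [0.3, 0.0, -0.3]
grip_width: 0.0006
grip_force: 0.0
```

Request:
step_arm:
  plan:
    - {"dx": 0,"dy": 0,"dz": 0.006,"rx": 0,"ry": 0,"rz": 0,"claw": 1}
    - {"dx": 0,"dy": 0,"dz": 0,"rx": 0,"ry": 0,"rz": 0,"claw": 1}

```text
time_s: 14.8
ee_pos: [0.6785, -0.019, 0.0545]
eef_rot: [-3.142, -0.0, 1.998]
force: [-0.8, -0.6, 0.0]
grip_width: 0.0006
grip_force: 0.0
```

Request:
step_arm:
  plan:
    - {"dx": 0,"dy": 0,"dz": 0.006,"rx": 0,"ry": 0,"rz": 0,"claw": 1}
    - {"dx": 0,"dy": 0,"dz": 0,"rx": 0,"ry": 0,"rz": 0,"claw": 1}

```text
time_s: 15.0
ee_pos: [0.6784, -0.019, 0.0538]
eef_rot: [-3.141, -0.0, 1.998]
force: [-0.3, -1.1, 0.2]
grip_width: 0.0003
grip_force: 0.0
```

Request:
step_arm:
  plan:
    - {"dx": 0,"dy": 0,"dz": 0.006,"rx": 0,"ry": 0,"rz": 0,"claw": 1}
    - {"dx": 0,"dy": 0,"dz": 0,"rx": 0,"ry": 0,"rz": 0,"claw": 1}

```text
time_s: 15.2
ee_pos: [0.6785, -0.019, 0.0535]
eef_rot: [3.141, 0.0, 1.998]
force: [-2.0, -0.4, 2.2]
grip_width: 0.0004
grip_force: 1.0
```

Request:
step_arm:
  plan:
    - {"dx": 0,"dy": 0,"dz": 0.005,"rx": 0,"ry": 0,"rz": 0,"claw": 1}
    - {"dx": 0,"dy": 0,"dz": 0,"rx": 0,"ry": 0,"rz": 0,"claw": 1}

```text
time_s: 15.4
ee_pos: [0.6786, -0.019, 0.0532]
eef_rot: [3.141, 0.0, 1.998]
force: [-1.9, -0.7, 4.7]
grip_width: 0.0005
grip_force: 2.2
```

Request:
step_arm:
  plan:
    - {"dx": 0,"dy": 0,"dz": 0.007,"rx": 0,"ry": 0,"rz": 0,"claw": 1}
    - {"dx": 0,"dy": 0,"dz": 0,"rx": 0,"ry": 0,"rz": 0,"claw": 1}

```text
time_s: 15.6
ee_pos: [0.6787, -0.019, 0.0527]
eef_rot: [3.141, 0.0, 1.998]
force: [-2.3, -0.3, 7.7]
grip_width: 0.0005
grip_force: 3.6
```

Request:
step_arm:
  plan:
    - {"dx": 0.015,"dy": 0,"dz": 0,"rx": 0,"ry": 0,"rz": 0,"claw": 1}
    - {"dx": 0.015,"dy": 0,"dz": 0,"rx": 0,"ry": 0,"rz": 0,"claw": 1}
    - {"dx": 0.015,"dy": 0,"dz": 0,"rx": 0,"ry": 0,"rz": 0,"claw": 1}

```text
time_s: 15.9
ee_pos: [0.6771, -0.0155, 0.0529]
eef_rot: [3.141, 0.001, 1.998]
force: [-0.7, -3.3, 5.5]
grip_width: 0.0004
grip_force: 3.2
```

Request:
step_arm:
  plan:
    - {"dx": 0.015,"dy": 0,"dz": 0.003,"rx": 0,"ry": 0,"rz": 0,"claw": 1}
    - {"dx": 0.015,"dy": 0,"dz": 0,"rx": 0,"ry": 0,"rz": 0,"claw": 1}
    - {"dx": 0.015,"dy": 0,"dz": 0,"rx": 0,"ry": 0,"rz": 0,"claw": 1}

```text
time_s: 16.2
ee_pos: [0.6753, -0.0115, 0.0527]
eef_rot: [3.141, 0.002, 1.998]
force: [-1.5, -4.2, 7.4]
grip_width: 0.0005
grip_force: 3.7
```

```bash
cat >> h.py <<'E'
def gap():
    o,c,X,Y,z=toolview(); y0=None
    v=np.zeros(z.shape,bool); v[:285]=1
    hs=c["img"].astype(int)
    red=(hs[...,0]>hs[...,2]*1.8)&(z>.034)&(z<.047)&(abs(Y)<.03)
    dark=(hs.max(-1)<60)&(z>.018)&(z<.036)&(abs(Y)<.024)&v&(X>.03)
    top=dark&(z>.026)
    s=v&(z>.061)&(z<.066)&(abs(Y)<.045); hf=np.percentile(X[s],99.5)
    j=v&(z>.027)&(z<.035)&(abs(Y)<.024)&(X>hf+.012)&(X<hf+.06)&~dark&~red
    print("t",round(o["time_s"],2),"F",np.round(o["force"],1),"housing front",hf.round(4),"stone rear-housing",(np.percentile(X[red],1)-hf).round(4) if red.any() else None,"pad",(np.percentile(X[top],[2,98])-hf).round(4) if top.any() else None,"jaw",(np.percentile(X[j],[2,98])-hf).round(4) if j.any() else None)
    return c
E
python3 - <<'E'
from h import *
c=gap(); save("w7",c)
E
```

```text
t 16.2 F [-1.5 -4.2  7.4] housing front 0.0309 stone rear-housing 0.0569 pad [-0.0004  0.0001] jaw [0.0125 0.0564]
```

```bash
cat >> h.py <<'E'
def prof():
    o,c,X,Y,z=toolview(); g=c["img"].max(-1); v=np.zeros(z.shape,bool); v[:285]=1
    s=v&(z>.061)&(z<.066)&(abs(Y)<.045); hf=np.percentile(X[s],99.5); print("t",round(o["time_s"],2),"hf",hf.round(4))
    for k in range(14,62,1):
        m=v&(abs(Y)<.022)&(abs(Y)>.014)&(abs(X-hf-k/1000)<.0006)
        if m.any(): print((-118+k),int(1000*np.median(z[m])*10)/10,int(np.median(g[m])),end=" | ")
E
python3 -c "
from h import *
prof()"
```

```text
t 16.25 hf 0.0307
-104 34.4 131 | -103 34.8 132 | -102 35.4 140 | -101 35.7 140 | -100 35.9 140 | -99 35.6 140 | -98 35.8 140 | -97 35.8 140 | -96 35.6 140 | -95 35.7 136 | -94 40.4 124 | -93 40.8 135 | -92 41.0 137 | -91 40.8 138 | -90 41.0 137 | -89 40.8 136 | -88 40.8 137 | -87 40.9 138 | -86 40.8 137 | -85 40.8 137 | -84 40.9 138 | -83 40.5 134 | -82 34.6 120 | -81 33.7 140 | -80 33.7 141 | -79 33.9 141 | -78 33.6 141 | -77 33.6 140 | -76 33.9 140 | -75 34.1 137 | -74 39.6 69 | -73 39.8 28 | -72 39.7 27 | -71 39.8 27 | -70 40.0 26 | -69 40.0 27 | -68 39.6 27 | -67 39.5 30 | -66 14.0 134 | -65 13.8 159 | -64 14.0 161 | -63 13.9 161 | -62 22.7 116 | -61 41.4 115 | -60 41.9 121 | -59 42.0 120 | -58 42.0 122 | -57 41.9 122 |
```

Request:
step_arm:
  plan:
    - {"dx": 0.015,"dy": 0,"dz": 0,"rx": 0,"ry": 0,"rz": 0,"claw": 1}
    - {"dx": 0.015,"dy": 0,"dz": 0,"rx": 0,"ry": 0,"rz": 0,"claw": 1}

```text
time_s: 16.5
ee_pos: [0.674, -0.0088, 0.0527]
eef_rot: [3.141, 0.002, 1.998]
force: [-0.4, -3.3, 7.2]
grip_width: 0.0001
grip_force: 3.7
```

Request:
step_arm:
  plan:
    - {"dx": 0.015,"dy": 0,"dz": 0,"rx": 0,"ry": 0,"rz": 0,"claw": 1}
    - {"dx": 0.015,"dy": 0,"dz": 0,"rx": 0,"ry": 0,"rz": 0,"claw": 1}

```text
time_s: 16.7
ee_pos: [0.6728, -0.006, 0.0527]
eef_rot: [3.14, 0.002, 1.998]
force: [-0.4, -3.9, 7.6]
grip_width: 0.0003
grip_force: 3.6
```

```bash
cat >> h.py <<'E'
def jp():
    o,c,X,Y,z=toolview(); g=c["img"].max(-1); v=np.zeros(z.shape,bool); v[:285]=1
    s=v&(z>.061)&(z<.066)&(abs(Y)<.045); hf=np.percentile(X[s],99.5); b=v&(abs(Y)<.022)&(abs(Y)>.014)
    H=(X-hf)*1000-118; hi=b&(z>.0375)&(z<.0445)&(H>-112)&(H<-20)
    jaw=H[hi&(g>80)&(H<-56)&(z<.0413)&(H>-100)]; pad=H[hi&(g<50)]; red=H[b&(c["img"][...,0]>1.8*c["img"][...,2])&(z>.039)&(H>-80)]
    jr=np.percentile(jaw,1); pf=np.percentile(pad,99); 
    print("t",round(o["time_s"],2),"F",np.round(o["force"],1),"ee",o["ee_pos"].round(4),"jaw rear",jr.round(1),"pad",np.percentile(pad,1).round(1),pf.round(1),"pf-jr",(pf-jr).round(1),"stone",np.percentile(red,1).round(1))
E
python3 -c "
from h import *
jp()"
```

```text
t 16.7 F [-0.4 -3.9  7.6] ee [ 0.6728 -0.006   0.0527] jaw rear -92.9 pad -72.3 -65.3 pf-jr 27.6 stone -60.9
```

Request:
step_arm:
  plan:
    - {"dx": 0.015,"dy": 0,"dz": 0.001,"rx": 0,"ry": 0,"rz": 0,"claw": 1}
    - {"dx": 0.015,"dy": 0,"dz": 0.001,"rx": 0,"ry": 0,"rz": 0,"claw": 1}

```text
time_s: 16.95
ee_pos: [0.6715, -0.0032, 0.0525]
eef_rot: [3.14, 0.001, 1.998]
force: [-0.2, -2.5, 6.2]
grip_width: 0.0006
grip_force: 3.4
```

Request:
step_arm:
  plan:
    - {"dx": 0,"dy": 0,"dz": -0.05,"rx": 0,"ry": 0,"rz": 0,"claw": 1}
    - {"dx": -0.1,"dy": 0,"dz": 0,"rx": 0,"ry": 0,"rz": 0,"claw": 1}
    - {"dx": -0.11,"dy": 0,"dz": 0,"rx": 0,"ry": 0,"rz": 0,"claw": 1}
    - {"dx": 0,"dy": 0,"dz": 0.025,"rx": 0,"ry": 0,"rz": 0,"claw": 1}
    - {"dx": 0,"dy": 0,"dz": 0,"rx": 0,"ry": 0,"rz": 0,"claw": 1}
    - {"dx": 0,"dy": 0,"dz": 0.015,"rx": 0,"ry": 0,"rz": 0,"claw": 1}
    - {"dx": 0,"dy": 0,"dz": 0,"rx": 0,"ry": 0,"rz": 0,"claw": 1}
    - {"dx": 0,"dy": 0,"dz": 0.007,"rx": 0,"ry": 0,"rz": 0,"claw": 1}
    - {"dx": 0,"dy": 0,"dz": 0,"rx": 0,"ry": 0,"rz": 0,"claw": 1}

```text
time_s: 17.85
ee_pos: [0.6799, -0.0219, 0.0525]
eef_rot: [3.141, 0.001, 1.998]
force: [-1.4, -3.8, 6.7]
grip_width: 0.0005
grip_force: 3.4
```

Request:
step_arm:
  plan:
    - {"dx": 0.015,"dy": 0,"dz": 0.003,"rx": 0,"ry": 0,"rz": 0,"claw": 1}
    - {"dx": 0.02,"dy": 0,"dz": 0,"rx": 0,"ry": 0,"rz": 0,"claw": 1}
    - {"dx": 0.02,"dy": 0,"dz": 0,"rx": 0,"ry": 0,"rz": 0,"claw": 1}

```text
time_s: 18.15
ee_pos: [0.6777, -0.017, 0.0526]
eef_rot: [3.141, 0.001, 1.998]
force: [-1.9, -4.8, 7.4]
grip_width: 0.0005
grip_force: 4.1
```

Request:
step_arm:
  plan:
    - {"dx": 0.02,"dy": 0,"dz": 0,"rx": 0,"ry": 0,"rz": 0,"claw": 1}
    - {"dx": 0.02,"dy": 0,"dz": 0,"rx": 0,"ry": 0,"rz": 0,"claw": 1}
    - {"dx": 0.02,"dy": 0,"dz": 0,"rx": 0,"ry": 0,"rz": 0,"claw": 1}

```text
time_s: 18.45
ee_pos: [0.6751, -0.0115, 0.0526]
eef_rot: [3.141, 0.001, 1.998]
force: [-2.9, -4.4, 8.3]
grip_width: 0.0004
grip_force: 4.1
```

Request:
step_arm:
  plan:
    - {"dx": 0.02,"dy": 0,"dz": 0,"rx": 0,"ry": 0,"rz": 0,"claw": 1}
    - {"dx": 0.02,"dy": 0,"dz": 0,"rx": 0,"ry": 0,"rz": 0,"claw": 1}
    - {"dx": 0.02,"dy": 0,"dz": 0,"rx": 0,"ry": 0,"rz": 0,"claw": 1}
    - {"dx": 0.02,"dy": 0,"dz": 0,"rx": 0,"ry": 0,"rz": 0,"claw": 1}

```text
time_s: 18.85
ee_pos: [0.6718, -0.0042, 0.0525]
eef_rot: [3.141, 0.001, 1.998]
force: [-1.4, -5.2, 6.3]
grip_width: 0.0005
grip_force: 3.6
```

```bash
python3 -c "
from h import *
jp()"
```

```text
t 18.85 F [-1.4 -5.2  6.3] ee [ 0.6718 -0.0042  0.0525] jaw rear -87.2 pad -68.3 -61.8 pf-jr 25.4 stone -60.9
```

Request:
step_arm:
  plan:
    - {"dx": 0,"dy": 0,"dz": -0.05,"rx": 0,"ry": 0,"rz": 0,"claw": 1}
    - {"dx": -0.1,"dy": 0,"dz": 0,"rx": 0,"ry": 0,"rz": 0,"claw": 1}
    - {"dx": -0.1,"dy": 0,"dz": 0,"rx": 0,"ry": 0,"rz": 0,"claw": 1}
    - {"dx": 0,"dy": 0,"dz": 0.025,"rx": 0,"ry": 0,"rz": 0,"claw": 1}
    - {"dx": 0,"dy": 0,"dz": 0,"rx": 0,"ry": 0,"rz": 0,"claw": 1}
    - {"dx": 0,"dy": 0,"dz": 0.015,"rx": 0,"ry": 0,"rz": 0,"claw": 1}
    - {"dx": 0,"dy": 0,"dz": 0,"rx": 0,"ry": 0,"rz": 0,"claw": 1}
    - {"dx": 0,"dy": 0,"dz": 0.01,"rx": 0,"ry": 0,"rz": 0,"claw": 1}
    - {"dx": 0,"dy": 0,"dz": 0,"rx": 0,"ry": 0,"rz": 0,"claw": 1}

```text
time_s: 19.8
ee_pos: [0.6801, -0.0224, 0.0524]
eef_rot: [3.141, 0.001, 1.998]
force: [-1.9, -3.4, 7.6]
grip_width: 0.0009
grip_force: 3.8
```

Request:
step_arm:
  plan:
    - {"dx": 0.015,"dy": 0,"dz": 0.001,"rx": 0,"ry": 0,"rz": 0,"claw": 1}
    - {"dx": 0.02,"dy": 0,"dz": 0,"rx": 0,"ry": 0,"rz": 0,"claw": 1}
    - {"dx": 0.02,"dy": 0,"dz": 0,"rx": 0,"ry": 0,"rz": 0,"claw": 1}

```text
time_s: 20.1
ee_pos: [0.6779, -0.0176, 0.0526]
eef_rot: [3.141, 0.001, 1.998]
force: [-1.4, -6.0, 8.2]
grip_width: 0.0006
grip_force: 4.3
```

Request:
step_arm:
  plan:
    - {"dx": 0.02,"dy": 0,"dz": 0,"rx": 0,"ry": 0,"rz": 0,"claw": 1}
    - {"dx": 0.02,"dy": 0,"dz": 0,"rx": 0,"ry": 0,"rz": 0,"claw": 1}
    - {"dx": 0.02,"dy": 0,"dz": 0,"rx": 0,"ry": 0,"rz": 0,"claw": 1}

```text
time_s: 20.4
ee_pos: [0.6754, -0.0121, 0.0525]
eef_rot: [3.141, 0.001, 1.998]
force: [-1.4, -4.7, 8.8]
grip_width: 0.0007
grip_force: 4.3
```

```bash
python3 -c "
from h import *
jp()"
```

```text
t 20.4 F [-1.4 -4.7  8.8] ee [ 0.6754 -0.0121  0.0525] jaw rear -84.4 pad -65.6 -58.8 pf-jr 25.6 stone -58.0
```

Request:
step_arm:
  plan:
    - {"dx": 0.02,"dy": 0,"dz": 0,"rx": 0,"ry": 0,"rz": 0,"claw": 1}
    - {"dx": 0.02,"dy": 0,"dz": 0,"rx": 0,"ry": 0,"rz": 0,"claw": 1}
    - {"dx": 0.02,"dy": 0,"dz": 0.001,"rx": 0,"ry": 0,"rz": 0,"claw": 1}
    - {"dx": 0.02,"dy": 0,"dz": 0.001,"rx": 0,"ry": 0,"rz": 0,"claw": 1}

```text
time_s: 20.85
ee_pos: [0.6721, -0.0048, 0.0524]
eef_rot: [3.141, 0.001, 1.998]
force: [-3.4, -3.8, 9.0]
grip_width: 0.0004
grip_force: 4.3
```

```bash
python3 -c "
from h import *
jp()"
```

```text
t 20.85 F [-3.4 -3.8  9. ] ee [ 0.6721 -0.0048  0.0524] jaw rear -82.6 pad -63.9 -57.1 pf-jr 25.5 stone -56.6
```

Request:
step_arm:
  plan:
    - {"dx": 0,"dy": 0,"dz": -0.05,"rx": 0,"ry": 0,"rz": 0,"claw": 1}
    - {"dx": -0.1,"dy": 0,"dz": 0,"rx": 0,"ry": 0,"rz": 0,"claw": 1}
    - {"dx": -0.1,"dy": 0,"dz": 0,"rx": 0,"ry": 0,"rz": 0,"claw": 1}
    - {"dx": 0,"dy": 0,"dz": 0.025,"rx": 0,"ry": 0,"rz": 0,"claw": 1}
    - {"dx": 0,"dy": 0,"dz": 0,"rx": 0,"ry": 0,"rz": 0,"claw": 1}
    - {"dx": 0,"dy": 0,"dz": 0.015,"rx": 0,"ry": 0,"rz": 0,"claw": 1}
    - {"dx": 0,"dy": 0,"dz": 0,"rx": 0,"ry": 0,"rz": 0,"claw": 1}
    - {"dx": 0,"dy": 0,"dz": 0.009,"rx": 0,"ry": 0,"rz": 0,"claw": 1}
    - {"dx": 0,"dy": 0,"dz": 0,"rx": 0,"ry": 0,"rz": 0,"claw": 1}

```text
time_s: 21.8
ee_pos: [0.6804, -0.023, 0.0522]
eef_rot: [3.141, 0.001, 1.998]
force: [-0.6, -4.3, 7.8]
grip_width: 0.0005
grip_force: 3.9
```

```bash
python3 -c "
from h import *
jp()"
```

```text
t 21.8 F [-0.6 -4.3  7.8] ee [ 0.6804 -0.023   0.0522] jaw rear -82.3 pad -64.0 -56.2 pf-jr 26.1 stone -56.2
```

Request:
step_arm:
  plan:
    - {"dx": 0.015,"dy": 0,"dz": 0.002,"rx": 0,"ry": 0,"rz": 0,"claw": 1}
    - {"dx": 0.02,"dy": 0,"dz": 0,"rx": 0,"ry": 0,"rz": 0,"claw": 1}
    - {"dx": 0.02,"dy": 0,"dz": 0,"rx": 0,"ry": 0,"rz": 0,"claw": 1}
    - {"dx": 0.02,"dy": 0,"dz": 0,"rx": 0,"ry": 0,"rz": 0,"claw": 1}

```text
time_s: 22.25
ee_pos: [0.6773, -0.0162, 0.0524]
eef_rot: [3.141, 0.001, 1.998]
force: [-2.7, -4.6, 9.2]
grip_width: 0.0008
grip_force: 4.8
```

```bash
python3 -c "
from h import *
jp()"
```

```text
t 22.25 F [-2.7 -4.6  9.2] ee [ 0.6773 -0.0162  0.0524] jaw rear -80.4 pad -62.8 -55.3 pf-jr 25.1 stone -54.9
```

Request:
step_arm:
  plan:
    - {"dx": 0.02,"dy": 0,"dz": 0,"rx": 0,"ry": 0,"rz": 0,"claw": 1}
    - {"dx": 0.02,"dy": 0,"dz": 0,"rx": 0,"ry": 0,"rz": 0,"claw": 1}

```text
time_s: 22.5
ee_pos: [0.6757, -0.0127, 0.0524]
eef_rot: [3.141, 0.002, 1.998]
force: [-2.4, -5.7, 9.3]
grip_width: 0.0004
grip_force: 4.8
```

```bash
python3 -c "
from h import *
jp();prof()"
```

```text
t 22.5 F [-2.4 -5.7  9.3] ee [ 0.6757 -0.0127  0.0524] jaw rear -79.4 pad -62.8 -55.1 pf-jr 24.3 stone -54.8
t 22.55 hf 0.0318
-104 14.3 159 | -103 14.5 158 | -102 14.3 158 | -101 14.7 159 | -100 14.4 159 | -99 14.2 158 | -98 14.5 159 | -97 14.4 159 | -96 14.5 159 | -95 14.5 158 | -94 14.6 158 | -93 14.3 158 | -92 14.2 158 | -91 14.4 158 | -90 13.8 158 | -89 34.4 129 | -88 35.3 147 | -87 35.7 139 | -86 35.7 139 | -85 35.5 139 | -84 35.6 139 | -83 35.4 139 | -82 35.7 139 | -81 35.6 139 | -80 39.8 136 | -79 41.2 131 | -78 41.1 136 | -77 41.1 137 | -76 41.4 137 | -75 41.0 136 | -74 41.1 135 | -73 41.1 136 | -72 41.2 136 | -71 41.0 136 | -70 41.2 136 | -69 41.3 137 | -68 40.6 135 | -67 33.8 127 | -66 33.9 139 | -65 34.0 139 | -64 33.6 139 | -63 38.5 92 | -62 40.2 26 | -61 40.1 26 | -60 40.2 26 | -59 39.9 26 | -58 40.0 26 | -57 40.3 27 |
```

Request:
step_arm:
  plan:
    - {"dx": 0,"dy": 0,"dz": -0.1,"rx": 0,"ry": 0,"rz": 0,"claw": 1}
    - {"dx": -0.3,"dy": 0,"dz": -0.4,"rx": 0,"ry": 0,"rz": 0,"claw": 1}
    - {"dx": -0.2,"dy": 0,"dz": -0.1,"rx": 0,"ry": 0,"rz": 0,"claw": 1}
    - {"dx": 0,"dy": 0,"dz": 0,"rx": 0,"ry": 0,"rz": 0,"claw": 1}
    - {"dx": 0,"dy": 0,"dz": 0,"rx": 0,"ry": 0,"rz": 0,"claw": 1}
    - {"dx": 0,"dy": 0,"dz": 0,"rx": 0,"ry": 0,"rz": 0,"claw": 1}

```text
time_s: 23.2
ee_pos: [0.6953, -0.0565, 0.11]
eef_rot: [-3.14, -0.001, 1.999]
force: [-0.9, 0.4, -0.0]
grip_width: 0.0004
grip_force: 0.0
```

```bash
python3 -c "
from h import *
jp();prof()
c=viewer.camera('scene'); save('end',c); W=world(c); x,y,z=W[...,0],W[...,1],W[...,2]
red=(c['img'][...,0]>1.8*c['img'][...,2])&(np.hypot(x-.60,y-.14)<.12)&(z>.038)&(z<.046); print(rect(W[red]))
m=(np.hypot(x-.571,y-.215)<.06)&(z>.03)&(z<.038)&~red;print(m.sum(),rect(W[m]))
"
```

```text
t 23.2 F [-0.9  0.4 -0. ] ee [ 0.6953 -0.0565  0.11  ] jaw rear -86.2 pad -62.9 -54.8 pf-jr 31.4 stone -55.1
t 23.25 hf 0.08
-104 15.0 153 | -103 14.8 153 | -102 14.9 153 | -101 14.6 153 | -100 14.7 153 | -99 14.5 153 | -98 14.7 153 | -97 14.6 152 | -96 14.6 153 | -95 14.5 153 | -94 14.4 154 | -93 14.3 153 | -92 13.9 153 | -91 14.4 152 | -90 14.5 153 | -89 14.4 152 | -88 29.7 126 | -87 35.0 131 | -86 35.8 134 | -85 36.9 134 | -84 36.4 134 | -83 36.4 134 | -82 36.8 134 | -81 36.8 133 | -80 37.2 107 | -79 40.1 108 | -78 41.2 129 | -77 41.3 131 | -76 41.1 132 | -75 41.0 131 | -74 41.1 131 | -73 41.0 131 | -72 41.1 131 | -71 41.0 131 | -70 41.0 131 | -69 40.9 131 | -68 40.8 127 | -67 35.0 108 | -66 34.5 114 | -65 34.7 131 | -64 34.5 132 | -63 34.9 29 | -62 39.0 20 | -61 39.9 26 | -60 40.0 25 | -59 39.8 24 | -58 39.9 25 | -57 40.0 25 | (array([608.4, 139.2]), array([ 54.5, 156.6]), 114.8)
164 (array([583.1, 192.9]), array([60. , 64.1]), 114.7)
```

View pics/end.png

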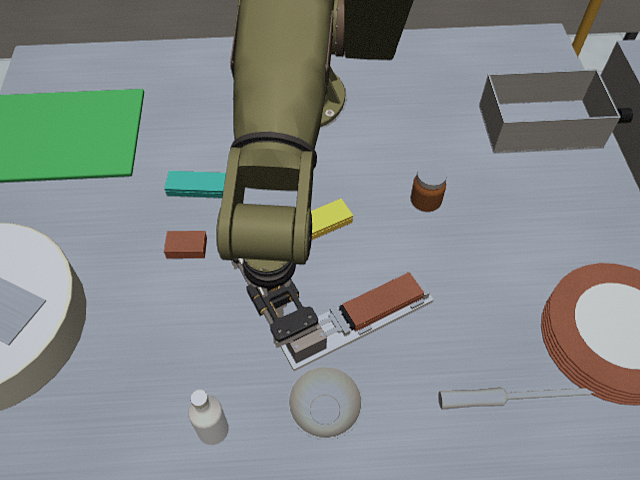

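The stone lies in the bed against the stop at (428,290). The pad gap is about 4.3 mm of its free 8 mm, so the pad is about 3.6 mm in. The short stone (185,245) and jar (428,190) haven't moved. The pot is hidden behind the arm, which never went near it.

```bash
python3 -c "
from station import hand_in
print(hand_in())"
```

```text
the job is handed in; nothing more can be done
None
```

I handed the job in with the long whetstone flat in the bed against the fixed stop and the jaw pad about 3.6 mm in, by camera measurement; the hand-in returned no verdict.

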